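# Open the screw press and draw out the mended dish

### The job

Wind the press's handwheel up (anticlockwise from above) by its crank knob until you feel it come up against its top stop, without forcing it, then ease it back a quarter turn so that it does not bind. Then draw the carrier by its post about 10 cm straight forward along the bed, so that the mended dish stands out in front of the press, and let go. Be gentle with the wheel and the dish, and leave the other things on the table as they lie.

Things in the scene. Friction and masses are not known exactly. Their poses are not given: they have to be found in the camera images.
- press: Fixed grey screw press. Origin: underside of its frame, on the screw axis. Bed 170 mm wide (x), y -195 to +75 mm, top 20 mm above the origin, with 6 mm high guide rails along y (inner faces x = +-54 mm). Columns at x = +-72 mm carry a 170 x 42 mm bridge, top at 109 mm, with a 34 mm wide brass nut 10 mm high on it. Its open front is -y. It stands on a thin mat.
- spindle: Steel screw spindle, 16 mm thick, with a round foot 36 mm wide, 10 mm high. Origin: centre of the foot's underside; it moves up and down only, 12 mm up per full turn of the wheel anticlockwise (from above), and stays where it is left. At the start the foot stands inside the dish, below its rim; the top stop is some 1.1 to 1.6 turns up: its exact place is not given and must be felt.
- wheel: Dark steel three-spoke handwheel, rim radius 55 mm, 12 mm thick. Origin: hub centre on the screw axis, 102 mm above the foot's underside, rising with it; x points to the crank knob. Turning takes about 4 N at the knob. It sits sprung on its hub: once the screw meets its stop, the knob still gives, the force climbing about 1.3 N per mm of knob travel. Pressing hard on rim or spokes harms it.
- hub: Steel hub under the wheel, 32 mm wide, fixed to the screw's turning nut. Same origin as the wheel; its x axis agrees with the wheel's when nothing loads the wheel. The wheel twists on it by 0.06 rad in plain turning, 0.3 rad for each N m (20 N at the knob); twisting it more than 0.3 rad forces the screw.
- crank_mid (a point): Crank knob on the wheel: black, upright, round, freely spinning, 20 mm thick, 46 mm tall, its axis 50 mm from the screw axis. This point is on its axis, 27 mm above its foot, 19 mm below its top, 35 mm above the wheel's origin. A hand holding it may keep its heading as it goes round, and must rise with it.
- carrier: Loose plywood carrier, about 0.45 kg: 104 x 104 x 8 mm board with a 50 mm wide tongue to its -y and a terracotta dish fixed on its middle. Origin: centre of the board's underside, under the dish. It lies on the bed between the rails with 2 mm play either side, at first with the dish under the screw, axes along those of the press.
- dish (a point): Centre of the underside of the dish (8 mm above the carrier's underside). The dish is 86 mm wide at the rim, 20 mm high, its inner floor 5 mm above its underside.
- post (a point): The carrier's wooden post: upright, round, 18 mm thick, 44 mm tall on the tongue, 150 mm from the dish's centre to the carrier's -y. This point is on its axis, 24 mm above the tongue's top and 20 mm below the post's top. The table (or the bed's front end) lies below the tongue.
- sherd_a: Bystander, not to be moved: five-sided potsherd, 64 mm across, 10 mm thick. Origin: centre of its underside.
- sherd_b: Bystander, not to be moved: four-sided potsherd, 52 mm across, 9 mm thick. Origin: centre of its underside.
- sherd_c: Bystander, not to be moved: six-sided potsherd, 76 mm across, 12 mm thick. Origin: centre of its underside.
- brush: Bystander, not to be moved: flat brush 170 mm long lying along its x. Origin: centre of its underside.
- jar: Bystander, not to be moved: amber glue jar, 52 mm wide, 60 mm tall. Origin: centre of its underside.
- bowl: Bystander, not to be moved: white bowl, 100 mm wide, 45 mm tall. Origin: centre of its underside.
- loupe: Bystander, not to be moved: black loupe, 38 mm wide, 28 mm tall. Origin: centre of its underside.
There are look-alikes about, which are no part of the job. Of the things shaped like the carrier, the plywood one is meant.

How it is judged:
By the outcome, as a careful person would: the job done as asked, in the order asked, and still so for the second after the job is handed in, with the robot touching nothing.
It also fails if it takes over 72 s, if anything falls off the work surface, if the arm or the gripper's body presses on something with over 40 N, if the wrist force passes 120 N, or if a joint passes its speed limit or range.

### The arm

A 7-joint arm with a two-finger parallel gripper is mounted at the origin on the work surface. World frame = base frame: x ahead of the robot, y to its left, z up, the work surface at z = 0. Lengths are in m, angles in rad, forces in N, time in s.
With the tool pointing down it reaches from about 0.425 to 0.925 m from the base axis. Payload 6.8 kg.
Tool frame: the origin (TCP) lies at the very end of the fingers, on their centre line; the grasp point (between the pads) lies 19 mm behind it; z points along the fingers, y is the line along which they close (so a half turn about z gives the same grasp; the last joint's range is limited). The gripper opens to 85 mm and grips with 20 to 120 N. Pads are 22 mm wide; open, the fingers measure 114 mm over their backs; the gripper's body (76 mm by 85 mm) begins 54 mm behind the grasp point. The pads swing forward as they close: fully open they stand 13 mm farther back than shut.
Start: joints at [-1.22, 0.477, 0.022, 1.555, -0.011, 1.109, -0.083], TCP at [0.299, 0.605, 0.231] pointing down, gripper open.
Joint ranges: [-2.96, 2.96], [-0.34, 2.1], [-1.41, 1.46], [0.24, 2.44], [-1.37, 4.51], [0.17, 1.92], [-2.96, 2.96]. Speed limits (rad/s): [2.39, 2.39, 3.14, 3.14, 3.14, 3.14, 3.14].

### API

Orientations are given as a rotation vector (axis times angle).
In Python, from bench import get_obs, viewer, r gives the robot as it stands. The module is installed in compiled form; this text tells all that it offers.
- The arm moves only by the tool play_rows, never from a script. Its argument "commands" is a list that holds one entry, the list of rows, each a list of 5 numbers: the gripper's target within -1 to 1 (shut at 1, half-way at 0, fully open at -1), then the shift along the tool's x, y, z scaled (see below), then the turn about the tool's z scaled (see below). A call has 1 to 12 rows; each row is the pose to reach, as a shift and turn from the pose commanded when the call began, along the tool's axes at that moment; what a row does not reach only later rows make up. The controller multiplies each number of a shift by 0.2 m and each number of a turn by pi/2 rad. A row lasts 1/12 s, in which the tool goes at most 41.7 mm and 7.16 degrees, less where a joint would pass 70% of its speed; a pose out of reach is approached as far as the arm can. A call with a number of a shift or a turn outside -1 to 1 is refused whole. A call with a gripper value outside its range is refused whole. The fingers move at their own pace and stop on an object; "grip_force" is the grip in N (left out, the last holds). Time passes only in rows, so rows that repeat a pose let the fingers close. It gives the time, the measured TCP pose, the force, the opening and the grip force at its end, in the units of the state.
- get_obs(): the state, without advancing time (a new reading comes with each control period).
- viewer.grab_frame(name): name is "scene" or "top" or "wrist"; returns a dict with "pixels" (384x512x3 uint8, red, green, blue), "fovy" (degrees; the focal length in pixels is half the picture's height over the tangent of half this angle, whatever the lens; pixels are square), "cx", "cy" (the principal point, pixels), "world_to_cam" (4x4, takes a point from world to camera coordinates); the wrist camera has in their place "hand_eye" (4x4, takes a point from camera to tool coordinates, whose origin is the TCP and whose axes are the flange's). Camera axes: x right, y up, looking along -z (the intrinsics and any distortion apply to the point x, -y, -z); pixel columns grow to the right and rows downward; lengths in m; the calibration is good to about 2 mm. A picture is of the moment at which its call begins: read the wrist's pose just before it. There is no depth.
- r.hand_in(): hands the job in; it is judged then, once.
Trained networks look in a picture, given as the dict that the camera call returned (one of the last four; its "shot" number tells which), for a name from the list of things; names that differ only in an ending like _2 or _b are one class to them, and where a whole thing is asked for, a point or a joint stands for the part that bears it (a point fixed in the world has none). Each returns a list of dicts, best first, with "score" (0 to 1); they miss things now and then, are a little off and sometimes report something else, mostly with a low value. They report only what shows in the picture. A call takes as long as a camera call. They do not tell look-alikes from the thing itself.
- viewer.trace(picture, thing): "pixels" (384x512 bool, what is visible of it) and "rect" ([left, top, right, bottom] in pixels, round what is visible of it).
The state is a dict: "clock": time; "joints": joint angles; "qvel": joint speeds; "tau": joint torques, N m; "tcp_pos": TCP position; "orientation": TCP orientation; "contact_force": force on the tool from outside, world axes, zero at the start; "moment": the same for the moment, N m; "grip_width": finger opening in m; "gripper_force": force on a finger pad.
Only numpy, scipy, OpenCV 4.12 (cv2) and the standard library are available. Lean on these libraries where they do the work, as an engineer would, in place of code of your own. Each camera call takes 0.05 s, during which the arm holds its last target. There are 200 camera calls.

## Working session

There is one attempt and no reset: what is moved stays moved. The work goes in short steps, Python scripts to look and compute and a tool call to move; the robot and the scene stay as the last step left them, time stands still between calls to the robot, and variables do not carry over. Pictures are saved under pics/ and viewed, at most 10 in all, crops included, and the job is handed in when it is done.

Besides the shell and the picture viewer there is one more tool, called after ">>>" in YAML: its name, and indented under it one key for each argument. play_rows: Moves the arm, as the interface text tells. Shifts and turns lie within -1 to 1; 1 stands for 0.2 m of shift or pi/2 rad of turn. Its arguments: {"type":"object","properties":{"commands":{"type":"array","items":{"type":"array","items":{"type":"array","items":{"type":"number","minimum":-1,"maximum":1}}}},"grip_force":{"type":"number"}},"required":["commands"]}

```bash
mkdir -p pics
cat > h.py <<'E'
import numpy as np, cv2
from scipy.spatial.transform import Rotation as R
from bench import get_obs, viewer, r
def K(p):
    f=p["pixels"].shape[0]/2/np.tan(np.radians(p["fovy"])/2); return f,p["cx"],p["cy"]
def c2w(p,o=None):
    if "world_to_cam" in p: return np.linalg.inv(p["world_to_cam"])
    T=np.eye(4);T[:3,:3]=R.from_rotvec(o["orientation"]).as_matrix();T[:3,3]=o["tcp_pos"]; return T@p["hand_eye"]
def ray(p,u,v,o=None):
    f,cx,cy=K(p);T=c2w(p,o); return T[:3,3],T[:3,:3]@np.array([(u-cx)/f,-(v-cy)/f,-1.])
def at_z(p,u,v,z,o=None):
    c,d=ray(p,u,v,o); return c+d*(z-c[2])/d[2]
def proj(p,X,o=None):
    f,cx,cy=K(p);q=np.linalg.inv(c2w(p,o))@np.append(X,1); return np.array([cx+f*q[0]/-q[2],cy-f*q[1]/-q[2]])
def save(p,n,crop=None,s=1):
    im=p["pixels"][:,:,::-1]
    if crop: im=im[crop[1]:crop[3],crop[0]:crop[2]]
    cv2.imwrite("pics/"+n,cv2.resize(im,None,fx=s,fy=s,interpolation=cv2.INTER_CUBIC))
E
python3 - <<'E'
from h import *
o=get_obs();print(o)
P={n:viewer.grab_frame(n) for n in("scene","top")}
for n,p in P.items():
    print(n,[k for k in p],p["fovy"],p["cx"],p["cy"],c2w(p).round(3).tolist())
    for t in ["press","wheel","crank_mid","carrier","dish","post","spindle","jar","bowl"]:
        for d in viewer.trace(p,t)[:3]: print(t,round(d["score"],2),np.round(d["rect"]),d["pixels"].sum())
cv2.imwrite("pics/a.png",np.vstack([P["scene"]["pixels"],P["top"]["pixels"]])[:,:,::-1][:, :])
save(P["scene"],"s.png",None,1.5);save(P["top"],"t.png",None,1.5)
E
```

```text
{'clock': 0.0, 'joints': array([-1.22010557,  0.47778681,  0.02236437,  1.55644025, -0.01151508,
        1.10926962, -0.08309036]), 'qvel': array([-0.00013132, -0.00019902, -0.00145392, -0.000628  , -0.0012698 ,
       -0.00043625, -0.00094661]), 'tau': array([ 8.91400396e-04, -5.96455944e+01,  1.60799704e+00, -2.81196356e+01,
        1.23027698e-02,  9.35557997e-03, -7.02034527e-05]), 'tcp_pos': array([0.29870022, 0.60467016, 0.23033981]), 'orientation': array([-7.14295476e-01, -3.05902575e+00,  2.75470839e-03]), 'contact_force': array([ 0.29902677, -0.02792559,  0.0826427 ]), 'moment': array([-0.05252481, -0.0045509 ,  0.0003061 ]), 'gripper_force': 0.0, 'grip_width': 0.08551247244750622}
scene ['pixels', 'fovy', 'cx', 'cy', 'world_to_cam', 'shot'] 46.64498606172094 258.85734014973207 195.83808620747632 [[-0.724, -0.462, 0.512, 1.211], [0.69, -0.466, 0.554, 0.743], [-0.018, 0.754, 0.656, 1.094], [0.0, 0.0, 0.0, 1.0]]
press 0.59 [210. 205. 304. 287.] 3047
wheel 0.6 [249. 216. 289. 244.] 428
carrier 0.93 [374. 212. 418. 264.] 1202
carrier 0.8 [231. 221. 294. 276.] 788
dish 0.96 [378.
[... 630 characters left out ...]
 141. 275. 208.] 4327
press 0.52 [356. 196. 369. 207.] 142
wheel 0.88 [180. 147. 224. 190.] 744
wheel 0.43 [170. 131. 190. 152.] 367
crank_mid 0.53 [158. 214. 181. 234.] 284
crank_mid 0.24 [136. 160. 154. 219.] 626
carrier 0.86 [110. 271. 160. 354.] 2246
carrier 0.71 [311. 239. 357. 314.] 2039
carrier 0.63 [191. 165. 265. 202.] 1169
dish 0.88 [308. 241. 357. 321.] 2165
dish 0.82 [114. 268. 160. 350.] 2259
dish 0.66 [190. 161. 264. 201.] 1139
post 0.93 [310. 241. 356. 318.] 1981
post 0.88 [190. 162. 261. 197.] 1196
post 0.87 [110. 268. 160. 354.] 2288
spindle 0.7 [180. 147. 222. 193.] 934
jar 0.7 [159. 211. 178. 232.] 279
bowl 0.59 [356. 145. 389. 179.] 907
bowl 0.17 [351. 196. 368. 208.] 163
```

View pics/s.png

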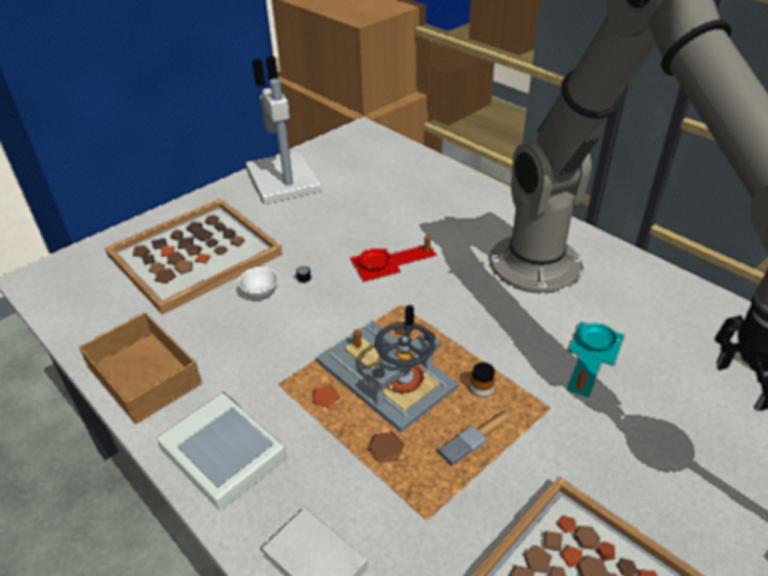

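View pics/t.png

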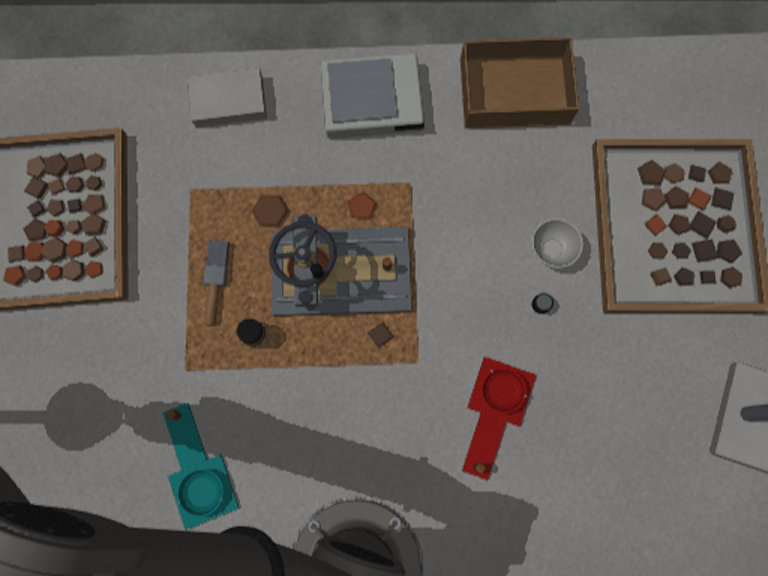

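The scene and top views show the grey press on the cork mat. In the 1.5x top view its wheel is at (302,255), the black crank knob at (317,270), the plywood tongue at (370,266) and its post at (388,264).

Things that could be mistaken for the carrier, in 1.5x top pixels:
- red carrier, (500,395), post (480,467)
- teal carrier, (203,490), post (173,412)
- plywood carrier in the press, (388,264): this is the one I choose

For the knob, the jar lid at (250,331) and the loupe at (542,303) are also black.

Run:
```python
from h import *
a=viewer.grab_frame("top");b=viewer.grab_frame("scene")
ca=a["pixels"][140:215,175:280];cb=b["pixels"][200:290,205:310]
s=5.5
f=lambda c:cv2.resize(c,None,fx=s,fy=s,interpolation=cv2.INTER_CUBIC)
cv2.imwrite("pics/c.png",cv2.resize(np.vstack([f(ca),f(cb)]),None,fx=.65,fy=.65)[:,:,::-1])
```

```text
(no output)
```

View pics/c.png

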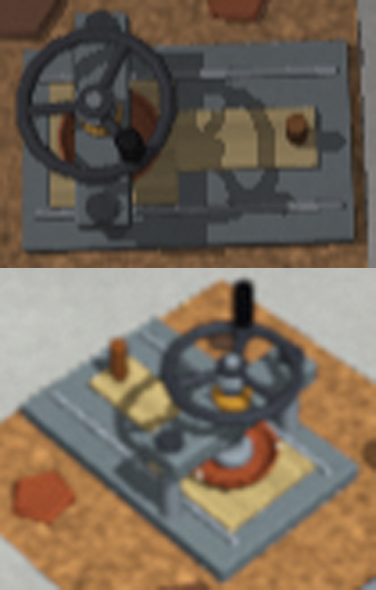

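Run:
```python
from h import *
a=viewer.grab_frame("top");b=viewer.grab_frame("scene")
def tri(pa,pb):
    A=[];B=[]
    for p,(u,v) in((a,pa),(b,pb)):
        c,d=ray(p,u,v);d/=np.linalg.norm(d);M=np.eye(3)-np.outer(d,d);A.append(M);B.append(M@c)
    return np.linalg.lstsq(np.vstack(A),np.hstack(B),rcond=None)[0]
T=lambda x,y:(x/3.575+175,y/3.575+140)
S=lambda x,y:(x/3.575+205,(y-268)/3.575+200)
print("post top",tri(T(297,122),S(119,343)).round(4), at_z(a,*T(297,122),.074).round(4))
print("rim",tri(T(96,105),S(232,370)).round(4))
for z in(.135,.145,.155):print(z,at_z(a,*T(96,105),z).round(4),at_z(a,*T(15,105),z)[:2].round(4),at_z(a,*T(177,105),z)[:2].round(4))
for q in((130,146),(125,138),(135,152)):
  print("knob",[ (z,at_z(a,*T(*q),z)[:2].round(4)) for z in(.15,.17,.19)])
print("scene knob",[at_z(b,*S(243,286),z)[:2].round(4) for z in(.18,.19,.2)],[at_z(b,*S(240,325),z)[:2].round(4) for z in(.14,.15,.16)])
# bed corners, z=.022
for q in((22,54),(22,250),(366,237),(352,42)):print("bed",at_z(a,*T(*q),.022).round(4))
```

```text
post top [ 0.5492 -0.0773  0.0724] [ 0.5493 -0.0779  0.074 ]
rim [0.5491 0.0722 0.1442]
0.135 [0.5514 0.0736 0.135 ] [0.5536 0.1346] [0.5493 0.0126]
0.145 [0.5486 0.0725 0.145 ] [0.5507 0.1329] [0.5464 0.012 ]
0.155 [0.5457 0.0713 0.155 ] [0.5479 0.1313] [0.5436 0.0114]
knob [(0.15, array([0.5148, 0.0471])), (0.17, array([0.5096, 0.0452])), (0.19, array([0.5044, 0.0434]))]
knob [(0.15, array([0.521 , 0.0507])), (0.17, array([0.5158, 0.0488])), (0.19, array([0.5105, 0.0468]))]
knob [(0.15, array([0.5101, 0.0434])), (0.17, array([0.505 , 0.0417])), (0.19, array([0.4999, 0.0399]))]
scene knob [array([0.4967, 0.0321]), array([0.5045, 0.0399]), array([0.5124, 0.0477])] [array([0.5029, 0.0348]), array([0.5103, 0.0422]), array([0.5177, 0.0497])]
bed [0.6299 0.1474 0.022 ]
bed [0.4643 0.1475 0.022 ]
bed [ 0.4652 -0.1308  0.022 ]
bed [ 0.6305 -0.1266  0.022 ]
```

The crop confirms it: the plywood carrier is under the press, with its post at about (0.549, -0.078, top 0.074). The screw axis is about (0.548, 0.072), 150 mm from the post as it should be. The black knob is about (0.509, 0.044). I'm setting out towards the knob now.

>>> play_rows:
  commands:
    - [[-1,-0.15,-0.14,-0.04,-0.05],[-1,-0.33,-0.31,-0.1,-0.12],[-1,-0.5,-0.47,-0.15,-0.19],[-1,-0.68,-0.64,-0.2,-0.25],[-1,-0.82,-0.78,-0.25,-0.292],[-1,-0.9,-0.85,-0.25,-0.292],[-1,-0.9,-0.85,-0.25,-0.292]]

```text
clock: 1.78
tcp_pos: [0.3897, 0.3652, 0.2829]
orientation: [0.017, 3.138, -0.003]
contact_force: [0.2, -0.8, -0.5]
grip_width: 0.0851
gripper_force: 0.0
```

>>> play_rows:
  commands:
    - [[-1,-0.05,-0.14,0,0],[-1,-0.11,-0.3,0,0],[-1,-0.17,-0.46,0,0],[-1,-0.23,-0.62,0,0],[-1,-0.28,-0.76,0,0],[-1,-0.3,-0.815,0,0]]

```text
clock: 2.28
tcp_pos: [0.4465, 0.2055, 0.2815]
orientation: [0.01, 3.141, -0.002]
contact_force: [-0.4, -0.5, -1.0]
grip_width: 0.0853
gripper_force: 0.0
```

>>> play_rows:
  commands:
    - [[-1,-0.05,-0.14,0,0],[-1,-0.11,-0.3,0,0],[-1,-0.17,-0.46,0,0],[-1,-0.23,-0.62,0,0],[-1,-0.28,-0.76,0,0],[-1,-0.3,-0.815,0,0],[-1,-0.3,-0.815,0,0]]

```text
clock: 2.87
tcp_pos: [0.5059, 0.0441, 0.2815]
orientation: [0.009, 3.141, -0.001]
contact_force: [0.2, 0.3, -0.2]
grip_width: 0.0857
gripper_force: 0.0
```

Run:
```python
from h import *
o=get_obs();p=viewer.grab_frame("wrist")
print(o["tcp_pos"],o["orientation"]);print(p["hand_eye"].round(3).tolist(),p["fovy"],p["cx"],p["cy"])
print("pred knobtop",proj(p,[.509,.044,.193],o),"hub",proj(p,[.548,.0725,.145],o))
for t in("crank_mid","wheel","hub"):
    for d in viewer.trace(p,t)[:2]:print(t,d["score"],d["rect"],np.argwhere(d["pixels"]).mean(0))
np.save("w1.npy",dict(p=p,o=o),allow_pickle=True)
save(p,"w1.png",None,1.5)
```

```text
[0.50592176 0.04412185 0.28145838] [ 8.63687523e-03  3.14080361e+00 -1.33040111e-03]
[[0.001, 0.965, 0.261, 0.066], [1.0, -0.0, -0.001, -0.0], [-0.001, 0.261, -0.965, -0.144], [0.0, 0.0, 0.0, 1.0]] 66.4267896905945 259.38240115735124 189.073006233228
pred knobtop [259.01890174 196.07769469] hub [287.26650392 219.27209901]
crank_mid 0.82 [250.8, 181.1, 272.1, 209.2] [194.05872757 260.89233279]
wheel 0.71 [229.0, 166.5, 351.0, 277.9] [223.13086104 291.27941176]
wheel 0.58 [139.5, 128.6, 349.3, 283.7] [193.96123236 250.20355451]
hub 0.83 [230.0, 164.7, 348.1, 279.9] [220.37267393 287.42363789]
```

View pics/w1.png

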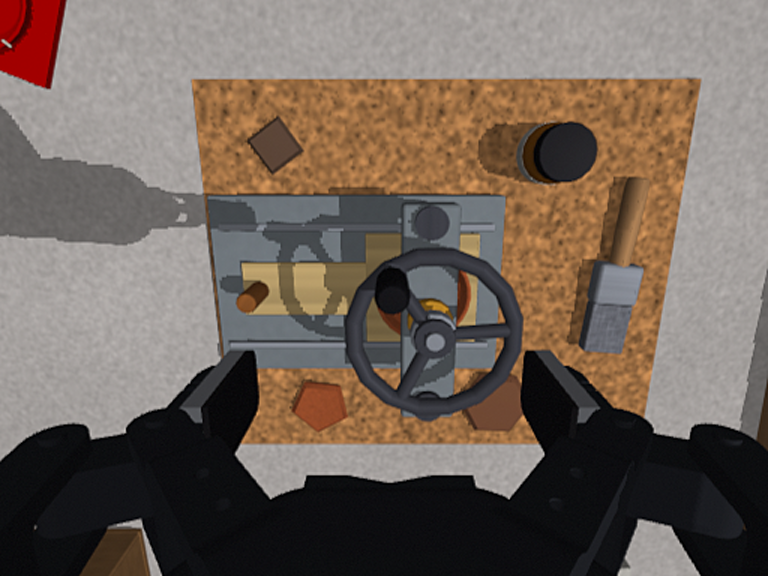

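Run:
```python
from h import *
w=np.load("w1.npy",allow_pickle=True).item();p,o=w["p"],w["o"]
for z in(.134,.139,.144):
    L,Rr,U,D=[at_z(p,a/1.5,b/1.5,z,o) for a,b in((345,331),(523,331),(434,248),(434,415))]
    print(z,"rim",(L[1]+Rr[1])/2,(U[0]+D[0])/2,"widths",Rr[1]-L[1],D[0]-U[0])
for z in(.188,.193,.198): print(z,"knob",at_z(p,392.5/1.5,296/1.5,z,o))
print("hubcap",[at_z(p,435/1.5,341/1.5,z,o).round(4) for z in(.145,.155,.165)])
print("post",[at_z(p,246/1.5,301/1.5,z,o).round(4) for z in(.072,.074)])
```

```text
0.134 rim 0.07581964994431287 0.5575446246448276 widths 0.12568698856840715 0.1262921211573444
0.139 rim 0.07528310201321974 0.5555278107016681 widths 0.12352771193237763 0.12412244846778642
0.144 rim 0.07474655408212662 0.5535109967585087 widths 0.12136843529634814 0.12195277577822838
0.188 knob [0.51159949 0.04621597 0.188     ]
0.193 knob [0.51009237 0.04618164 0.193     ]
0.198 knob [0.50858525 0.0461473  0.198     ]
hubcap [array([0.5568, 0.0755, 0.145 ]), array([0.5527, 0.0744, 0.155 ]), array([0.5485, 0.0733, 0.165 ])]
post [array([ 0.5503, -0.0761,  0.072 ]), array([ 0.5497, -0.0754,  0.074 ])]
```

The wrist view shows the knob top at 1.5x pixel (393,296), which is (0.509, 0.046). The rim is centred at (434,331), and its width of 122 mm puts the wheel at z = 0.143. The post top is at (246,301). These fit the sizes given, so I'm descending onto the knob.

>>> play_rows:
  commands:
    - [[-1,-0.015,0.01,0.1,0],[-1,-0.015,0.01,0.25,0],[-1,-0.015,0.01,0.4,0],[-1,-0.015,0.01,0.52,0],[-1,-0.015,0.01,0.58,0],[-1,-0.015,0.01,0.61,0],[-1,-0.015,0.01,0.61,0]]

```text
clock: 3.65
tcp_pos: [0.507, 0.0503, 0.1581]
orientation: [0.003, -3.139, 0.0]
contact_force: [0.5, 0.9, 0.5]
grip_width: 0.0856
gripper_force: 0.0
```

>>> play_rows:
  commands:
    - [[0.2,0,0,0,0],[0.3,0,0,0,0],[0.4,0,0,0,0],[0.5,0,0,0,0],[0.55,0,0,0,0],[0.6,0,0,0,0],[0.65,0,0,0,0],[1,0,0,0,0],[1,0,0,0,0],[1,0,0,0,0]]
  grip_force: 35

```text
clock: 4.48
tcp_pos: [0.5083, 0.0481, 0.1598]
orientation: [0.002, 3.141, -0.001]
contact_force: [-1.1, -3.0, 6.3]
grip_width: 0.0191
gripper_force: 34.1
```

```bash
cat > tab.py <<'E'
import sys,numpy as np
t0,step,n=map(float,sys.argv[1:4]); R=.25
t=np.radians(t0)
out=[]
for i in range(1,int(n)+1):
    a=np.radians(t0+step*i); out.append([1,round(-R*(np.cos(a)-np.cos(t)),3)+0.,round(R*(np.sin(a)-np.sin(t)),3)+0.,round(-.06*step*i/360,4)+0.,0])
print(out)
E
python3 tab.py -148 7.5 4; python3 tab.py -118 10 12
```

```text
[[1, np.float64(-0.019), np.float64(-0.027), -0.0012, 0], [1, np.float64(-0.042), np.float64(-0.05), -0.0025, 0], [1, np.float64(-0.067), np.float64(-0.071), -0.0037, 0], [1, np.float64(-0.095), np.float64(-0.088), -0.005, 0]]
[[1, np.float64(-0.04), np.float64(-0.017), -0.0017, 0], [1, np.float64(-0.083), np.float64(-0.027), -0.0033, 0], [1, np.float64(-0.126), np.float64(-0.029), -0.005, 0], [1, np.float64(-0.169), np.float64(-0.024), -0.0067, 0], [1, np.float64(-0.211), np.float64(-0.011), -0.0083, 0], [1, np.float64(-0.25), np.float64(0.009), -0.01, 0], [1, np.float64(-0.285), np.float64(0.035), -0.0117, 0], [1, np.float64(-0.314), np.float64(0.067), -0.0133, 0], [1, np.float64(-0.338), np.float64(0.103), -0.015, 0], [1, np.float64(-0.355), np.float64(0.143), -0.0167, 0], [1, np.float64(-0.365), np.float64(0.186), -0.0183, 0], [1, np.float64(-0.367), np.float64(0.229), -0.02, 0]]
```

>>> play_rows:
  commands:
    - [[1,-0.019,-0.027,-0.001,0],[1,-0.042,-0.05,-0.0025,0],[1,-0.067,-0.071,-0.0037,0],[1,-0.095,-0.088,-0.005,0],[1,-0.095,-0.088,-0.005,0]]

```text
clock: 4.9
tcp_pos: [0.5263, 0.0301, 0.1606]
orientation: [-0.003, -3.139, 0.001]
contact_force: [-6.8, -3.4, 9.8]
grip_width: 0.0191
gripper_force: 34.5
```

>>> play_rows:
  commands:
    - [[1,-0.04,-0.021,-0.005,0],[1,-0.083,-0.033,-0.01,0],[1,-0.126,-0.036,-0.015,0],[1,-0.126,-0.036,-0.015,0]]

```text
clock: 5.23
tcp_pos: [0.5514, 0.0232, 0.1623]
orientation: [-0.002, -3.138, 0.002]
contact_force: [-3.8, -4.0, -0.9]
grip_width: 0.0191
gripper_force: 34.5
```

```bash
sed -i 's/+0\.,/,/g; s/print(out)/print(str([[float(x) for x in o] for o in out]))/' tab.py; python3 tab.py -88 10 12;python3 tab.py 32 12 12
```

```text
[[1.0, -0.043, 0.005, -0.0017, 0.0], [1.0, -0.085, 0.018, -0.0033, 0.0], [1.0, -0.124, 0.038, -0.005, 0.0], [1.0, -0.159, 0.064, -0.0067, 0.0], [1.0, -0.188, 0.096, -0.0083, 0.0], [1.0, -0.212, 0.132, -0.01, 0.0], [1.0, -0.229, 0.173, -0.0117, 0.0], [1.0, -0.239, 0.215, -0.0133, 0.0], [1.0, -0.241, 0.259, -0.015, 0.0], [1.0, -0.236, 0.302, -0.0167, 0.0], [1.0, -0.223, 0.343, -0.0183, 0.0], [1.0, -0.203, 0.382, -0.02, 0.0]]
[[1.0, 0.032, 0.041, -0.002, 0.0], [1.0, 0.072, 0.075, -0.004, 0.0], [1.0, 0.118, 0.099, -0.006, 0.0], [1.0, 0.169, 0.114, -0.008, 0.0], [1.0, 0.221, 0.117, -0.01, 0.0], [1.0, 0.272, 0.11, -0.012, 0.0], [1.0, 0.322, 0.092, -0.014, 0.0], [1.0, 0.366, 0.065, -0.016, 0.0], [1.0, 0.404, 0.028, -0.018, 0.0], [1.0, 0.433, -0.015, -0.02, 0.0], [1.0, 0.452, -0.064, -0.022, 0.0], [1.0, 0.461, -0.115, -0.024, 0.0]]
```

>>> play_rows:
  commands:
    - [[1,-0.043,0.001,-0.0017,0],[1,-0.085,0.014,-0.0033,0],[1,-0.124,0.034,-0.005,0],[1,-0.159,0.06,-0.0067,0],[1,-0.188,0.092,-0.0083,0],[1,-0.212,0.128,-0.01,0],[1,-0.212,0.128,-0.01,0]]

```text
clock: 5.82
tcp_pos: [0.5957, 0.0498, 0.1648]
orientation: [-0.001, 3.14, -0.002]
contact_force: [3.1, -5.2, -4.1]
grip_width: 0.019
gripper_force: 34.3
```

>>> play_rows:
  commands:
    - [[1,-0.018,0.041,-0.001,0],[1,-0.029,0.083,-0.002,0],[1,-0.032,0.128,-0.003,0],[1,-0.027,0.172,-0.004,0],[1,-0.015,0.214,-0.005,0],[1,0.005,0.253,-0.006,0],[1,0.005,0.253,-0.006,0]]

```text
clock: 6.4
tcp_pos: [0.5924, 0.1022, 0.1664]
orientation: [0.003, -3.141, -0.001]
contact_force: [1.3, -2.6, 0.4]
grip_width: 0.0189
gripper_force: 34.8
```

Run:
```python
from h import *
from scipy.optimize import least_squares
o=get_obs();P=np.array([[.5083,.0481],[.5263,.0301],[.5514,.0232],[.5957,.0498],o["tcp_pos"][:2]])
print(o["tcp_pos"],o["contact_force"])
for f in(lambda q:np.hypot(*(P-q[:2]).T)-q[2],lambda q:np.hypot(*(P-q[:2]).T)-.05):
    s=least_squares(f,[.55,.073,.05]);print(s.x,s.fun)
    print(np.degrees(np.arctan2(*(P-s.x[:2])[:,::-1].T)))
```

```text
[0.59244904 0.10220094 0.16636645] [ 1.32595939 -2.60835025  0.3854103 ]
[0.55154128 0.07331168 0.05006362] [-9.27249368e-06 -1.99178366e-05  4.82638917e-05 -3.57129346e-05
  1.66457316e-05]
[-149.75582089 -120.2905245   -90.16153859  -28.03243913   35.22992188]
[0.55157589 0.07324282 0.05      ] [ 4.96126569e-05  1.73239824e-06  4.31273447e-05 -3.49817082e-05
  9.17849684e-05]
[-149.84387968 -120.36456441  -90.20137866  -27.98138163   35.31709707]
```

```bash
python3 tab.py 35 12 12;python3 tab.py 179 8 7;python3 tab.py 235 4 12;python3 tab.py 283 4 12;python3 tab.py 331 4 12; python3 tab.py 19 4 9
```

```text
[[1.0, 0.034, 0.039, -0.002, 0.0], [1.0, 0.076, 0.071, -0.004, 0.0], [1.0, 0.123, 0.093, -0.006, 0.0], [1.0, 0.174, 0.105, -0.008, 0.0], [1.0, 0.227, 0.106, -0.01, 0.0], [1.0, 0.278, 0.096, -0.012, 0.0], [1.0, 0.326, 0.075, -0.014, 0.0], [1.0, 0.369, 0.045, -0.016, 0.0], [1.0, 0.404, 0.007, -0.018, 0.0], [1.0, 0.431, -0.038, -0.02, 0.0], [1.0, 0.448, -0.087, -0.022, 0.0], [1.0, 0.455, -0.139, -0.024, 0.0]]
[[1.0, -0.002, -0.035, -0.0013, 0.0], [1.0, -0.008, -0.069, -0.0027, 0.0], [1.0, -0.02, -0.102, -0.004, 0.0], [1.0, -0.036, -0.133, -0.0053, 0.0], [1.0, -0.056, -0.162, -0.0067, 0.0], [1.0, -0.079, -0.187, -0.008, 0.0], [1.0, -0.107, -0.209, -0.0093, 0.0]]
[[1.0, -0.015, -0.01, -0.0007, 0.0], [1.0, -0.03, -0.018, -0.0013, 0.0], [1.0, -0.046, -0.025, -0.002, 0.0], [1.0, -0.062, -0.032, -0.0027, 0.0], [1.0, -0.079, -0.037, -0.0033, 0.0], [1.0, -0.096, -0.041, -0.004, 0.0], [1.0, -0.113, -0.043, -0.0047, 0.0], [1.0, -0.13, -0.045, -0.0053, 0.0], [1.0, -0.148, -0.045, -0.006, 0.0], [1.0, -0.165, -0.044, -0.0067, 0.0], [1.0, -0.183, -0.042, -0.0073, 0.0], [1.0, -0.2, -0.039, -0.008, 0.0
[... 468 characters left out ...]
.0, -0.015, 0.032, -0.0013, 0.0], [1.0, -0.02, 0.048, -0.002, 0.0], [1.0, -0.025, 0.065, -0.0027, 0.0], [1.0, -0.028, 0.082, -0.0033, 0.0], [1.0, -0.03, 0.099, -0.004, 0.0], [1.0, -0.031, 0.117, -0.0047, 0.0], [1.0, -0.031, 0.134, -0.0053, 0.0], [1.0, -0.029, 0.152, -0.006, 0.0], [1.0, -0.027, 0.169, -0.0067, 0.0], [1.0, -0.023, 0.186, -0.0073, 0.0], [1.0, -0.018, 0.203, -0.008, 0.0]]
[[1.0, 0.006, 0.016, -0.0007, 0.0], [1.0, 0.014, 0.032, -0.0013, 0.0], [1.0, 0.022, 0.047, -0.002, 0.0], [1.0, 0.032, 0.062, -0.0027, 0.0], [1.0, 0.042, 0.076, -0.0033, 0.0], [1.0, 0.054, 0.089, -0.004, 0.0], [1.0, 0.066, 0.101, -0.0047, 0.0], [1.0, 0.079, 0.113, -0.0053, 0.0], [1.0, 0.093, 0.123, -0.006, 0.0]]
```

>>> play_rows:
  commands:
    - [[1,0.034,0.039,-0.002,0],[1,0.076,0.071,-0.004,0],[1,0.123,0.093,-0.006,0],[1,0.174,0.105,-0.008,0],[1,0.227,0.106,-0.01,0],[1,0.278,0.096,-0.012,0],[1,0.326,0.075,-0.014,0],[1,0.369,0.045,-0.016,0],[1,0.404,0.007,-0.018,0],[1,0.431,-0.038,-0.02,0],[1,0.448,-0.087,-0.022,0],[1,0.455,-0.139,-0.024,0]]

```text
clock: 7.4
tcp_pos: [0.5017, 0.0721, 0.1713]
orientation: [0.0, -3.141, -0.001]
contact_force: [3.5, 4.8, -5.4]
grip_width: 0.0188
gripper_force: 34.6
```

>>> play_rows:
  commands:
    - [[1,-0.002,-0.035,-0.0013,0],[1,-0.008,-0.069,-0.0027,0],[1,-0.02,-0.102,-0.004,0],[1,-0.036,-0.133,-0.0053,0],[1,-0.056,-0.162,-0.0067,0],[1,-0.056,-0.162,-0.0067,0]]

```text
clock: 7.9
tcp_pos: [0.5144, 0.0395, 0.1726]
orientation: [0.002, 3.142, 0.001]
contact_force: [2.0, 6.1, -3.8]
grip_width: 0.0192
gripper_force: 34.6
```

```bash
python3 tab.py 222 5 4; for a in 242 250 258 266 274 282 290 298 306 314 322 330 338 346 354 2 10 18 26 34 42 50; do echo $a; python3 tab.py $a 4 2; done
cat > st.py <<'E'
from h import *
import sys
o=get_obs();d=o["tcp_pos"][:2]-[.5516,.0733];t=np.arctan2(d[1],d[0]);F=o["contact_force"]
print("theta",np.degrees(t)%360,"total-360:",(np.degrees(t)-210.2)%360,"r",np.hypot(*d),"Ft",F[0]*-np.sin(t)+F[1]*np.cos(t),"Fr",F[0]*np.cos(t)+F[1]*np.sin(t),"z",o["tcp_pos"][2],F[2])
E
```

```text
[[1.0, -0.015, -0.016, -0.0008, 0.0], [1.0, -0.032, -0.03, -0.0017, 0.0], [1.0, -0.05, -0.042, -0.0025, 0.0], [1.0, -0.068, -0.053, -0.0033, 0.0]]
242
[[1.0, -0.016, -0.008, -0.0007, 0.0], [1.0, -0.032, -0.014, -0.0013, 0.0]]
250
[[1.0, -0.017, -0.005, -0.0007, 0.0], [1.0, -0.034, -0.01, -0.0013, 0.0]]
258
[[1.0, -0.017, -0.003, -0.0007, 0.0], [1.0, -0.035, -0.005, -0.0013, 0.0]]
266
[[1.0, -0.017, -0.001, -0.0007, 0.0], [1.0, -0.035, -0.0, -0.0013, 0.0]]
274
[[1.0, -0.017, 0.002, -0.0007, 0.0], [1.0, -0.035, 0.005, -0.0013, 0.0]]
282
[[1.0, -0.017, 0.004, -0.0007, 0.0], [1.0, -0.034, 0.01, -0.0013, 0.0]]
290
[[1.0, -0.016, 0.007, -0.0007, 0.0], [1.0, -0.032, 0.014, -0.0013, 0.0]]
298
[[1.0, -0.015, 0.009, -0.0007, 0.0], [1.0, -0.03, 0.018, -0.0013, 0.0]]
306
[[1.0, -0.014, 0.011, -0.0007, 0.0], [1.0, -0.027, 0.022, -0.0013, 0.0]]
314
[[1.0, -0.012, 0.013, -0.0007, 0.0], [1.0, -0.023, 0.026, -0.0013, 0.0]]
322
[[1.0, -0.01, 0.014, -0.0007, 0.0], [1.0, -0.02, 0.029, -0.0013, 0.0]]
330
[[1.0, -0.008, 0.015, -0.0007, 0.0], [1.0, -0.015, 0.031, -0.0013, 0.0]]
338
[[1.0, -0.006, 0.016, -0.0007, 0.0], [1.0, -0.011, 0.033, -0.0013, 0.0]]
346
[[1.0, -0.004, 0.017, -0.0007, 0.0], [1.0, -0.006, 0.034, -0.0013, 0.0]]
354
[[1.0, -0.001, 0.017, -0.0007, 0.0], [1.0, -0.001, 0.035, -0.0013, 0.0]]
2
[[1.0, 0.001, 0.017, -0.0007, 0.0], [1.0, 0.004, 0.035, -0.0013, 0.0]]
10
[[1.0, 0.004, 0.017, -0.0007, 0.0], [1.0, 0.008, 0.034, -0.0013, 0.0]]
18
[[1.0, 0.006, 0.016, -0.0007, 0.0], [1.0, 0.013, 0.032, -0.0013, 0.0]]
26
[[1.0, 0.008, 0.015, -0.0007, 0.0], [1.0, 0.017, 0.03, -0.0013, 0.0]]
34
[[1.0, 0.01, 0.014, -0.0007, 0.0], [1.0, 0.021, 0.027, -0.0013, 0.0]]
42
[[1.0, 0.012, 0.013, -0.0007, 0.0], [1.0, 0.025, 0.024, -0.0013, 0.0]]
50
[[1.0, 0.014, 0.011, -0.0007, 0.0], [1.0, 0.028, 0.021, -0.0013, 0.0]]
```

>>> play_rows:
  commands:
    - [[1,-0.017,-0.01,-0.0005,0],[1,-0.035,-0.021,-0.001,0],[1,-0.05,-0.031,-0.0015,0],[1,-0.066,-0.048,-0.002,0]]

```text
clock: 8.23
tcp_pos: [0.5263, 0.0298, 0.173]
orientation: [-0.001, -3.139, 0.0]
contact_force: [-2.5, 4.0, 1.9]
grip_width: 0.0189
gripper_force: 35.3
```

>>> play_rows:
  commands:
    - [[1,-0.016,-0.007,-0.0007,0],[1,-0.032,-0.013,-0.0014,0],[1,-0.032,-0.013,-0.0014,0]]

```text
clock: 8.48
tcp_pos: [0.5335, 0.0265, 0.1733]
orientation: [-0.002, -3.141, 0.002]
contact_force: [-6.1, -1.4, 3.8]
grip_width: 0.0192
gripper_force: 35.4
```

>>> play_rows:
  commands:
    - [[1,-0.013,-0.005,-0.002,0],[1,-0.026,-0.009,-0.003,0],[1,-0.026,-0.009,-0.003,0]]

```text
clock: 8.73
tcp_pos: [0.5383, 0.025, 0.1736]
orientation: [-0.002, -3.14, 0.002]
contact_force: [-3.8, -2.7, 1.4]
grip_width: 0.019
gripper_force: 35.2
```

>>> play_rows:
  commands:
    - [[1,-0.017,-0.004,-0.001,0],[1,-0.034,-0.008,-0.002,0],[1,-0.034,-0.008,-0.002,0]]

```text
clock: 8.98
tcp_pos: [0.5452, 0.0236, 0.174]
orientation: [-0.001, -3.141, 0.002]
contact_force: [-4.0, -2.2, 0.2]
grip_width: 0.0188
gripper_force: 35.2
```

>>> play_rows:
  commands:
    - [[1,-0.017,-0.002,-0.001,0],[1,-0.034,-0.003,-0.0015,0],[1,-0.034,-0.003,-0.0015,0]]

```text
clock: 9.23
tcp_pos: [0.5521, 0.0232, 0.1743]
orientation: [-0.001, -3.141, 0.002]
contact_force: [-2.9, -4.3, -0.1]
grip_width: 0.019
gripper_force: 35.1
```

>>> play_rows:
  commands:
    - [[1,-0.017,0,-0.0007,0],[1,-0.035,0.002,-0.0014,0],[1,-0.035,0.002,-0.0014,0]]

```text
clock: 9.48
tcp_pos: [0.5592, 0.0237, 0.1746]
orientation: [-0.001, -3.141, 0.002]
contact_force: [-3.0, -3.1, -0.9]
grip_width: 0.0189
gripper_force: 35.1
```

>>> play_rows:
  commands:
    - [[1,-0.017,0.003,-0.0007,0],[1,-0.034,0.008,-0.0014,0],[1,-0.034,0.008,-0.0014,0]]

```text
clock: 9.73
tcp_pos: [0.5662, 0.0253, 0.175]
orientation: [0.001, 3.141, -0.002]
contact_force: [-2.7, -4.0, -1.0]
grip_width: 0.0188
gripper_force: 35.0
```

>>> play_rows:
  commands:
    - [[1,-0.017,0.006,-0.0007,0],[1,-0.033,0.013,-0.0013,0],[1,-0.033,0.013,-0.0013,0]]

```text
clock: 9.98
tcp_pos: [0.5729, 0.0279, 0.1753]
orientation: [0.001, 3.141, -0.002]
contact_force: [-1.7, -5.0, -2.0]
grip_width: 0.0187
gripper_force: 35.0
```

>>> play_rows:
  commands:
    - [[1,-0.016,0.008,-0.0005,0],[1,-0.031,0.017,-0.001,0],[1,-0.031,0.017,-0.001,0]]

```text
clock: 10.23
tcp_pos: [0.5793, 0.0315, 0.1756]
orientation: [0.001, 3.14, -0.001]
contact_force: [-2.0, -4.6, -2.2]
grip_width: 0.0188
gripper_force: 35.0
```

>>> play_rows:
  commands:
    - [[1,-0.014,0.01,-0.0005,0],[1,-0.028,0.021,-0.001,0],[1,-0.028,0.021,-0.001,0]]

```text
clock: 10.48
tcp_pos: [0.585, 0.0359, 0.1759]
orientation: [0.0, 3.14, -0.001]
contact_force: [0.6, -5.1, -2.6]
grip_width: 0.019
gripper_force: 35.0
```

>>> play_rows:
  commands:
    - [[1,-0.012,0.012,-0.0005,0],[1,-0.024,0.025,-0.001,0],[1,-0.024,0.025,-0.001,0]]

```text
clock: 10.73
tcp_pos: [0.5899, 0.0411, 0.1762]
orientation: [0.0, 3.14, -0.001]
contact_force: [0.7, -4.9, -2.1]
grip_width: 0.0191
gripper_force: 35.0
```

>>> play_rows:
  commands:
    - [[1,-0.01,0.014,-0.0006,0],[1,-0.021,0.028,-0.0012,0],[1,-0.021,0.028,-0.0012,0]]

```text
clock: 10.98
tcp_pos: [0.5941, 0.0469, 0.1765]
orientation: [0.0, 3.14, -0.0]
contact_force: [1.5, -4.3, -2.4]
grip_width: 0.0192
gripper_force: 35.0
```

>>> play_rows:
  commands:
    - [[1,-0.008,0.015,-0.0006,0],[1,-0.016,0.03,-0.0012,0],[1,-0.016,0.03,-0.0012,0]]

```text
clock: 11.23
tcp_pos: [0.5973, 0.053, 0.1768]
orientation: [-0.0, 3.14, 0.0]
contact_force: [1.6, -4.3, -2.6]
grip_width: 0.0187
gripper_force: 35.0
```

>>> play_rows:
  commands:
    - [[1,-0.006,0.016,-0.0006,0],[1,-0.012,0.033,-0.0012,0],[1,-0.012,0.033,-0.0012,0]]

```text
clock: 11.48
tcp_pos: [0.5997, 0.0598, 0.1771]
orientation: [-0.0, 3.14, 0.001]
contact_force: [2.8, -3.7, -2.9]
grip_width: 0.0189
gripper_force: 35.0
```

>>> play_rows:
  commands:
    - [[1,-0.004,0.017,-0.0006,0],[1,-0.007,0.034,-0.0012,0],[1,-0.007,0.034,-0.0012,0]]

```text
clock: 11.73
tcp_pos: [0.6011, 0.0667, 0.1773]
orientation: [-0.0, 3.14, 0.001]
contact_force: [3.6, -4.1, -2.1]
grip_width: 0.0188
gripper_force: 35.0
```

>>> play_rows:
  commands:
    - [[1,-0.002,0.017,-0.0006,0],[1,-0.004,0.035,-0.0012,0],[1,-0.004,0.035,-0.0012,0]]

```text
clock: 11.98
tcp_pos: [0.6016, 0.0739, 0.1775]
orientation: [-0.001, 3.14, 0.001]
contact_force: [3.6, -3.8, -1.8]
grip_width: 0.0188
gripper_force: 35.1
```

>>> play_rows:
  commands:
    - [[1,0,0.017,-0.0006,0],[1,0.002,0.035,-0.0012,0],[1,0.002,0.035,-0.0012,0]]

```text
clock: 12.23
tcp_pos: [0.601, 0.0809, 0.1778]
orientation: [-0.001, 3.141, 0.001]
contact_force: [1.3, -2.9, -1.5]
grip_width: 0.0189
gripper_force: 35.1
```

>>> play_rows:
  commands:
    - [[1,0.003,0.017,-0.0006,0],[1,0.007,0.034,-0.0012,0],[1,0.007,0.034,-0.0012,0]]

```text
clock: 12.48
tcp_pos: [0.5994, 0.0878, 0.1779]
orientation: [-0.001, 3.141, 0.001]
contact_force: [2.9, -3.5, -0.0]
grip_width: 0.0186
gripper_force: 35.2
```

>>> play_rows:
  commands:
    - [[1,0.006,0.016,-0.0006,0],[1,0.012,0.032,-0.0013,0],[1,0.012,0.032,-0.0013,0]]

```text
clock: 12.73
tcp_pos: [0.5969, 0.0943, 0.1782]
orientation: [-0.001, 3.141, 0.001]
contact_force: [3.0, -2.3, 0.0]
grip_width: 0.0193
gripper_force: 35.2
```

>>> play_rows:
  commands:
    - [[1,0.008,0.015,-0.0006,0],[1,0.016,0.03,-0.0013,0],[1,0.016,0.03,-0.0013,0]]

```text
clock: 12.98
tcp_pos: [0.5943, 0.0991, 0.1784]
orientation: [-0.0, 3.14, -0.001]
contact_force: [4.8, -6.2, -2.2]
grip_width: 0.0185
gripper_force: 35.1
```

The tangential force has risen from about 3.5 to 7.8 N. I'll make one small step of about 2.6 mm to confirm it's the stop.

>>> play_rows:
  commands:
    - [[1,0.004,0.006,-0.0002,0],[1,0.007,0.011,-0.0004,0],[1,0.007,0.011,-0.0004,0]]

```text
clock: 13.23
tcp_pos: [0.5935, 0.1002, 0.1785]
orientation: [0.002, 3.139, -0.002]
contact_force: [6.8, -5.9, -2.5]
grip_width: 0.0189
gripper_force: 35.0
```

>>> play_rows:
  commands:
    - [[1,0.004,0.006,0,0],[1,0.007,0.011,0,0],[1,0.007,0.011,0,0]]

```text
clock: 13.48
tcp_pos: [0.5925, 0.1016, 0.1786]
orientation: [0.003, 3.138, -0.004]
contact_force: [7.9, -7.6, -3.2]
grip_width: 0.0188
gripper_force: 35.0
```

The stop is confirmed: the force climbed by about 1.2 N/mm to 10.7 N at the knob, roughly 1.5 turns up. Now I'm easing back a quarter turn of the hub, about 102° of knob travel once the twist is allowed for.

```bash
python3 tab.py 37 -8.8 12
```

```text
[[1.0, -0.021, -0.032, 0.0015, 0.0], [1.0, -0.036, -0.067, 0.0029, 0.0], [1.0, -0.046, -0.104, 0.0044, 0.0], [1.0, -0.05, -0.143, 0.0059, 0.0], [1.0, -0.048, -0.181, 0.0073, 0.0], [1.0, -0.041, -0.219, 0.0088, 0.0], [1.0, -0.028, -0.255, 0.0103, 0.0], [1.0, -0.009, -0.288, 0.0117, 0.0], [1.0, 0.014, -0.318, 0.0132, 0.0], [1.0, 0.042, -0.345, 0.0147, 0.0], [1.0, 0.074, -0.367, 0.0161, 0.0], [1.0, 0.108, -0.383, 0.0176, 0.0]]
```

>>> play_rows:
  commands:
    - [[1,-0.021,-0.032,0.0015,0],[1,-0.036,-0.067,0.003,0],[1,-0.046,-0.104,0.0045,0],[1,-0.05,-0.143,0.006,0],[1,-0.048,-0.181,0.0075,0],[1,-0.041,-0.219,0.009,0],[1,-0.028,-0.255,0.0105,0],[1,-0.009,-0.288,0.012,0],[1,0.014,-0.318,0.0135,0],[1,0.042,-0.345,0.015,0],[1,0.074,-0.367,0.0165,0],[1,0.074,-0.367,0.0165,0]]

```text
clock: 14.48
tcp_pos: [0.5756, 0.0292, 0.1753]
orientation: [0.002, 3.141, -0.0]
contact_force: [3.1, -0.2, 1.3]
grip_width: 0.0189
gripper_force: 35.5
```

```bash
python3 st.py
```

```text
theta 298.5196860113359 total-360: 88.31968601133593 r 0.05023983032830028 Ft 2.5728123315588256 Fr 1.6567352771420842 z 0.1753019304019892 1.2673726595468326
```

>>> play_rows:
  commands:
    - [[1,0.013,-0.006,0.0005,0],[1,0.026,-0.012,0.001,0],[1,0.026,-0.012,0.001,0]]

```text
clock: 14.73
tcp_pos: [0.5714, 0.0272, 0.1752]
orientation: [0.001, 3.14, -0.001]
contact_force: [5.1, -3.5, 0.6]
grip_width: 0.0192
gripper_force: 35.5
```

>>> play_rows:
  commands:
    - [[0.4,0,0,0,0],[0.2,0,0,0,0],[0.1,0,0,0,0],[0.1,0,0,0,0],[0.1,0,0,0,0]]

```text
clock: 15.15
tcp_pos: [0.5705, 0.0283, 0.1745]
orientation: [0.0, -3.14, -0.0]
contact_force: [-0.3, -0.5, -0.7]
grip_width: 0.0385
gripper_force: 0.0
```

>>> play_rows:
  commands:
    - [[0.1,0,0,-0.05,0],[0.1,0,0,-0.15,0],[0.1,0,0,-0.28,0],[-0.2,0.02,-0.08,-0.4,0],[-0.4,0.05,-0.22,-0.45,0],[-0.4,0.08,-0.36,-0.45,0],[-0.4,0.097,-0.47,-0.45,0],[-0.4,0.097,-0.52,-0.45,0],[-0.4,0.097,-0.52,-0.45,0],[-0.4,0.097,-0.52,-0.45,0]]

```text
clock: 15.98
tcp_pos: [0.5518, -0.0751, 0.265]
orientation: [0.0, 3.141, 0.001]
contact_force: [-0.3, 0.8, -0.1]
grip_width: 0.0594
gripper_force: 0.0
```

Run:
```python
from h import *
o=get_obs();p=viewer.grab_frame("wrist");q=viewer.grab_frame("scene")
print(o["tcp_pos"],o["contact_force"])
print("pred post top",proj(p,[.5512,-.0767,.074],o),"knobtop",proj(p,[.5516+.05*np.cos(np.radians(296)),.0733+.05*np.sin(np.radians(296)),.213],o), "axis",proj(p,[.5516,.0733,.172],o))
for d in viewer.trace(p,"post")[:2]:print(d["score"],d["rect"])
np.save("w2.npy",dict(p=p,o=o),allow_pickle=True)
A=cv2.resize(p["pixels"],None,fx=1.5,fy=1.5);B=cv2.resize(q["pixels"][190:290,205:310],(378,360),interpolation=cv2.INTER_CUBIC)
A=A[:420];B=cv2.copyMakeBorder(B,0,0,0,A.shape[1]-378,cv2.BORDER_CONSTANT)
cv2.imwrite("pics/w2.png",A[:,:,::-1]);cv2.imwrite("pics/s2.png",B[:,:378,::-1])
```

```text
[ 0.55183535 -0.07511576  0.26497725] [-0.28674683  0.77841094 -0.06834145]
pred post top [257.56925479 167.94633748] knobtop [402.26510825 235.18103305] axis [436.07842977 190.79396359]
0.9 [244.8, 121.3, 380.7, 202.5]
0.75 [359.2, 119.5, 504.2, 254.3]
```

View pics/w2.png

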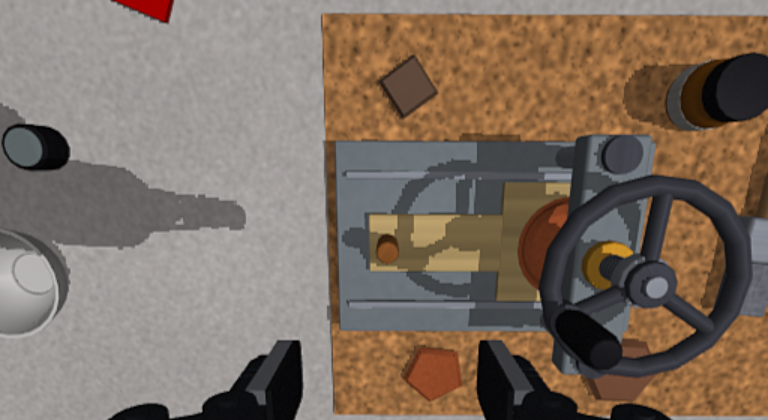

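View pics/s2.png

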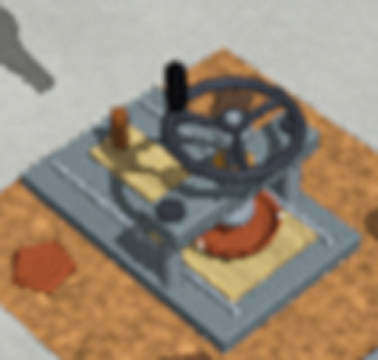

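The wrist view shows the plywood carrier's post top at 1.5x pixel (387,250), within 2 px of the prediction. The knob is at (600,348) and the foot is raised over the dish. I'm descending on the post.

>>> play_rows:
  commands:
    - [[-0.4,0,-0.004,0.12,0],[-0.4,0,-0.007,0.3,0],[-0.4,0,-0.007,0.48,0],[-0.4,0,-0.007,0.66,0],[-0.4,0,-0.007,0.82,0],[-0.4,0,-0.007,0.9,0],[-0.4,0,-0.007,0.9,0]]

```text
clock: 16.72
tcp_pos: [0.5488, -0.0754, 0.0807]
orientation: [0.004, -3.134, -0.001]
contact_force: [-0.3, -0.1, -0.1]
grip_width: 0.0596
gripper_force: 0.0
```

>>> play_rows:
  commands:
    - [[-0.4,0,0,0.08,0],[-0.4,0,0,0.16,0],[-0.4,0,0,0.22,0],[-0.4,0,0,0.235,0],[-0.4,0,0,0.235,0]]

```text
clock: 17.13
tcp_pos: [0.5516, -0.0768, 0.0377]
orientation: [0.001, -3.141, -0.0]
contact_force: [-0.2, -0.4, -0.0]
grip_width: 0.06
gripper_force: 0.0
```

>>> play_rows:
  commands:
    - [[0,0,0,0,0],[0.2,0,0,0,0],[0.35,0,0,0,0],[0.45,0,0,0,0],[0.55,0,0,0,0],[0.65,0,0,0,0],[1,0,0,0,0],[1,0,0,0,0],[1,0,0,0,0],[1,0,0,0,0]]
  grip_force: 30

```text
clock: 17.97
tcp_pos: [0.5518, -0.0772, 0.0383]
orientation: [0.0, 3.141, 0.0]
contact_force: [-1.9, 0.2, 6.9]
grip_width: 0.017
gripper_force: 29.2
```

>>> play_rows:
  commands:
    - [[1,0,0,-0.006,0],[1,0,-0.01,-0.006,0],[1,0,-0.03,-0.006,0],[1,0,-0.06,-0.006,0],[1,0,-0.1,-0.006,0],[1,0,-0.14,-0.006,0],[1,0,-0.18,-0.006,0],[1,0,-0.22,-0.006,0],[1,0,-0.25,-0.006,0],[1,0,-0.25,-0.006,0]]

```text
clock: 18.8
tcp_pos: [0.5513, -0.1301, 0.0391]
orientation: [0.005, 3.141, -0.002]
contact_force: [-0.1, -1.8, -2.3]
grip_width: 0.0172
gripper_force: 29.5
```

>>> play_rows:
  commands:
    - [[1,0,-0.01,0.002,0],[1,0,-0.04,0.002,0],[1,0,-0.08,0.002,0],[1,0,-0.12,0.002,0],[1,0,-0.16,0.002,0],[1,0,-0.19,0.002,0],[1,0,-0.22,0.002,0],[1,0,-0.235,0.002,0],[1,0,-0.24,0.002,0],[1,0,-0.24,0.002,0]]

```text
clock: 19.63
tcp_pos: [0.5515, -0.1763, 0.0387]
orientation: [0.001, 3.141, -0.001]
contact_force: [1.1, -2.0, -3.1]
grip_width: 0.0172
gripper_force: 29.6
```

>>> play_rows:
  commands:
    - [[0.5,0,0,0,0],[0.3,0,0,0,0],[0.1,0,0,0,0],[-0.2,0,0,0,0],[-0.4,0,0,0,0],[-0.4,0,0,0,0],[-0.4,0,0,0,0]]

```text
clock: 20.22
tcp_pos: [0.5516, -0.1753, 0.0387]
orientation: [-0.0, 3.141, -0.0]
contact_force: [-0.8, -0.5, -0.6]
grip_width: 0.0593
gripper_force: 0.0
```

>>> play_rows:
  commands:
    - [[-0.4,0,0,-0.04,0],[-0.4,0,0,-0.12,0],[-0.4,0,0,-0.25,0],[-0.4,0,0,-0.42,0],[-0.4,0,0,-0.6,0],[-0.4,0,0,-0.78,0],[-0.4,0,0,-0.9,0],[-0.4,0,0,-0.95,0],[-0.4,0,0,-0.95,0]]

```text
clock: 20.97
tcp_pos: [0.553, -0.1758, 0.2318]
orientation: [0.0, 3.136, -0.001]
contact_force: [0.2, -0.2, -0.6]
grip_width: 0.0593
gripper_force: 0.0
```

Run:
```python
from h import *
o=get_obs();print(o["clock"],o["tcp_pos"],o["contact_force"])
p=viewer.grab_frame("wrist");q=viewer.grab_frame("top")
print("pred post",proj(p,[.5515,-.1775,.074],o),proj(q,[.5515,-.1775,.074]), "dish rim c",proj(q,[.5515,-.0275,.05]))
A=cv2.resize(p["pixels"],(512,384));B=cv2.resize(q["pixels"][130:230,130:300],(512,301),interpolation=cv2.INTER_CUBIC)
cv2.imwrite("pics/e.png",cv2.resize(np.vstack([A[:290],B]),None,fx=1,fy=1)[:,:,::-1])
```

```text
20.9667 [ 0.55302233 -0.17584474  0.23181149] [ 0.21015439 -0.18402962 -0.5680553 ]
pred post [257.57813021 172.35148408] [293.31057267 172.16218937] dish rim c [240.50049813 176.18864285]
```

View pics/e.png

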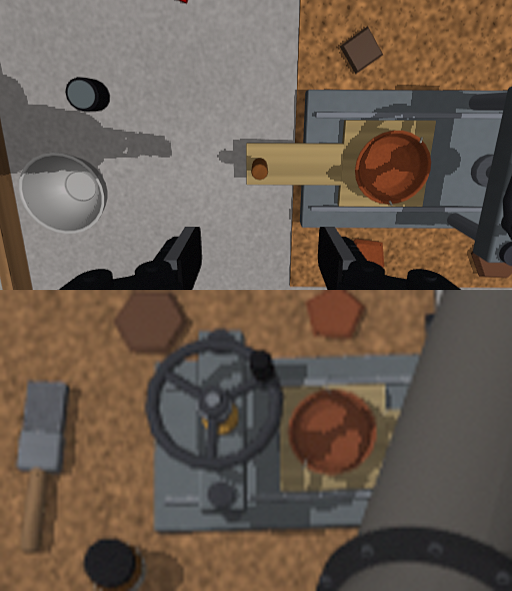

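The last view shows the dish clear in front of the press, with its rim centre at (393,167). The post stands upright at (259,169), and the other things on the table lie as before. The hand is clear of everything, so I'm handing in.

```bash
python3 -c "
from h import *
print(r.hand_in())"
```

```text
the job is handed in; nothing more can be done
None
```

I wound the wheel up to its top stop (about 1.5 turns, 10.7 N at the knob), eased it back a quarter turn, drew the plywood carrier about 10 cm straight forward, let go, and handed the job in at about 21 s.

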